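# Line up the pipe sleeves by height on the sorting board

## Robot

A 7-joint arm with a two-finger parallel gripper is mounted at the origin on the work surface. World frame = base frame: x ahead of the robot, y to its left, z up, the work surface at z = 0. Lengths are in mm, angles in rad, forces in N, time in s.
With the tool pointing down it reaches from about 350 to 900 mm from the base axis. Payload 19.9 kg.
Tool frame: the origin (TCP) lies at the very end of the fingers, on their centre line; the grasp point (between the pads) lies manip.hold_point_z behind it (manip.hold_point_z is the distance from the TCP to the grasp point, in mm); z points along the fingers, y is the line along which they close (so a half turn about z gives the same grasp; the last joint's range is limited). The gripper opens to 94 mm and grips with 3 to 60 N. Pads are 16 mm wide; open, the fingers measure 119 mm over their backs; the gripper's body (75 mm by 177 mm) begins 78 mm behind the grasp point.
Start: joints at [-1.3, 0.417, -0.01, 1.614, 0.005, 1.111, -0.053], TCP at [192.317, 594.654, 205.425] pointing down, gripper open.
Joint ranges: [-2.81, 2.81], [-0.39, 2.02], [-1.27, 1.25], [0.06, 2.57], [-1.19, 4.33], [0.19, 2], [-2.82, 2.82]. Speed limits (rad/s): [1.89, 1.89, 2.39, 2.39, 3.01, 3.01, 3.01].

## Interface

Orientations are given as a unit quaternion [x, y, z, w].
In Python, from rig import manip gives the robot as it stands. The module is installed in compiled form; this text tells all that it offers.
- The arm moves only by the tool drive_tool, never from a script. Its argument "moves" is a list that holds one entry, the list of rows, each a list of 7 numbers: the turn, a rotation vector about the tool's x, y, z normalised to -1 to 1, where 1 is 120 degrees, then the shift along the tool's x, y, z normalised to -1 to 1, where 1 is 150 mm, then the opening, from 0 (shut) to 1 (fully open). A call has 1 to 10 rows; each row is the pose to reach, as a shift and turn from the pose commanded when the call began, along the tool's axes at that moment; what a row does not reach only later rows make up. A row lasts 1/12 s, in which the tool goes at most 41.7 mm and 7.16 degrees, less where a joint would pass 70% of its speed; a pose out of reach is approached as far as the arm can. A call with a number of a shift or a turn outside -1 to 1 is refused whole. A call with a gripper value outside its range is refused whole. The fingers move at their own pace and stop on an object; the grip force is fixed at half the most. Time passes only in rows, so rows that repeat a pose let the fingers close. It gives the time, the measured TCP pose, the force, the opening and the grip force at its end, in the units of the state.
- manip.get_obs(): the state, without advancing time (a new reading comes with each control period).
- manip.camera(name): name is "side" or "top"; returns the picture (384x512x3 uint8, blue, green, red); there is no depth.
- manip.camera_model(name): a dict with "camera_matrix" (3x3 intrinsics, pixels), "extrinsics" (4x4, takes a point from camera to world coordinates). Camera axes: x right, y up, looking along -z (the intrinsics and any distortion apply to the point x, -y, -z); pixel columns grow to the right and rows downward; lengths in mm; the calibration is good to about 2 mm. A picture is of the moment at which its call begins. camera_model takes no time and is no camera call.
- manip.sign_off(): hands the job in; it is judged then, once.
The state is a dict: "time_s": time; "q": joint angles; "dq": joint speeds; "joint_efforts": joint torques, N m; "tcp_pos": TCP position; "eef_rot": TCP orientation; "wrist_force": force on the tool from outside, world axes, zero at the start; "wrist_torque": the same for the moment, N m; "gripper_width": finger opening in mm; "grip_force": force on a finger pad.
Only numpy, scipy, OpenCV 4.12 (cv2) and the standard library are available. Lean on these libraries where they do the work, as an engineer would, in place of code of your own. Each camera call takes 0.05 s, during which the arm holds its last target. There are 200 camera calls.

## Task

Line up the four pipe sleeves on the white sorting board in order of height, ready for the fitting crew: stand each one upright in the middle of its own blue mark, the shortest on the mark next to the red stop block and each taller one on the next mark along, so that the tallest is at the far end beside the grey block. Don't knock or shift the coffee mug, and leave all four standing free.

Things in the scene. Friction and masses are not known exactly. Their poses are not given: they have to be found in the camera images.
- sleeve_white: white plastic pipe sleeve (the shortest): a loose, plain upright tube, outer diameter 40 mm, bore 30 mm, 45 mm tall, about 60 g. Origin: centre of its underside; z runs up its axis. Starts standing on the table in front of the robot, in any of four spots.
- sleeve_orange: orange plastic pipe sleeve (the second shortest): a loose, plain upright tube, outer diameter 40 mm, bore 30 mm, 65 mm tall, about 80 g. Origin: centre of its underside; z runs up its axis. Starts standing on the table in front of the robot, in any of four spots.
- sleeve_green: green plastic pipe sleeve (the second tallest): a loose, plain upright tube, outer diameter 40 mm, bore 30 mm, 85 mm tall, about 100 g. Origin: centre of its underside; z runs up its axis. Starts standing on the table in front of the robot, in any of four spots.
- sleeve_copper: copper pipe sleeve (the tallest): a loose, plain upright tube, outer diameter 40 mm, bore 30 mm, 105 mm tall, about 130 g. Origin: centre of its underside; z runs up its axis. Starts standing on the table in front of the robot, in any of four spots.
- mark_round: flat blue disc 58 mm across, at the +y end of the row. Origin: its centre, on the top face of the fixed white-faced sorting board (12 mm thick, 75 wide, 460 long; placed and turned a little each time). The four marks lie 100 mm apart in a straight row; y runs along the row, x across the board.
- mark_square: flat blue square, 54 mm sides, second from the +y end of the row. Origin: its centre, on the top face of the fixed white-faced sorting board (12 mm thick, 75 wide, 460 long; placed and turned a little each time). The four marks lie 100 mm apart in a straight row; y runs along the row, x across the board.
- mark_diamond: flat blue diamond (square of 47 mm sides turned 45 degrees), third from the +y end of the row. Origin: its centre, on the top face of the fixed white-faced sorting board (12 mm thick, 75 wide, 460 long; placed and turned a little each time). The four marks lie 100 mm apart in a straight row; y runs along the row, x across the board.
- mark_cross: flat blue cross, 66 mm across with 22 mm wide arms, at the -y end of the row. Origin: its centre, on the top face of the fixed white-faced sorting board (12 mm thick, 75 wide, 460 long; placed and turned a little each time). The four marks lie 100 mm apart in a straight row; y runs along the row, x across the board.
- stop_red: red stop block, fixed on top of the board at one end of the row, 60 mm beyond the end mark's centre; 70 mm across the board, 30 mm along it, 25 mm high above the board. Origin: centre of its underside. Which end of the board it is at changes; a grey block of the same shape is at the other end.
- mug: blue ceramic mug, 80 mm across, 85 mm tall, handle on its own +y side; stands left or right of the board, with a white-and-black carton (90 mm tall) on the other side. Origin: centre of its underside. Not to be disturbed. Other bystanders are low: a flat blue tape roll (104 mm across, 36 high) amid the sleeves and two pens (13 high) between them.
Mind the look-alikes: they are no part of the job. Of the things shaped like the sleeve_white, the white one is meant.

How it is judged (in metres and radians):
At the end, for the whole second after the job is handed in: The four sleeves stand upright (within 0.1 rad) on the board, released and at rest, each centred within 13 mm of its mark: white, orange, green, copper (rising height) counted from the mark beside the red stop block (((horizontal distance between stop_red and mark_round below 0.1 m and horizontal distance between sleeve_white and mark_round below 0.013 m and horizontal distance between sleeve_orange and mark_square below 0.013 m and horizontal distance between sleeve_green and mark_diamond below 0.013 m and horizontal distance between sleeve_copper and mark_cross below 0.013 m) or (horizontal distance between stop_red and mark_cross below 0.1 m and horizontal distance between sleeve_white and mark_cross below 0.013 m and horizontal distance between sleeve_orange and mark_diamond below 0.013 m and horizontal distance between sleeve_green and mark_square below 0.013 m and horizontal distance between sleeve_copper and mark_round below 0.013 m)) and height (world z) of sleeve_white between 0.008 and 0.016 m and angle between each of sleeve_white, sleeve_orange, sleeve_green, sleeve_copper's own z axis and vertical below 0.1 rad and linear speed of each of sleeve_white, sleeve_orange, sleeve_green, sleeve_copper below 0.02 m/s and angular speed of each of sleeve_white, sleeve_orange, sleeve_green, sleeve_copper below 0.2 rad/s and contact force between each of sleeve_white, sleeve_orange, sleeve_green, sleeve_copper and the fingers below 0.05 N and height (world z) of sleeve_orange between 0.008 and 0.016 m and height (world z) of sleeve_green between 0.008 and 0.016 m and height (world z) of sleeve_copper between 0.008 and 0.016 m); the robot touches nothing.
It fails at once if the mug is shifted more than 20 mm or tipped (distance of mug from where it was at the start of the episode above 0.02 m or angle between mug's own z axis and vertical above 0.2 rad).
It also fails if it takes over 112 s, if anything falls off the work surface, if the arm or the gripper's body presses on something with over 40 N, if the wrist force passes 120 N, or if a joint passes its speed limit or range.

## Working session

There is one attempt and no reset: what is moved stays moved. The work goes in short steps, Python scripts to look and compute and a tool call to move; the robot and the scene stay as the last step left them, time stands still between calls to the robot, and variables do not carry over. Pictures are saved under pics/ and viewed, at most 14 in all, crops included, and the job is handed in when it is done.

Besides the shell and the picture viewer there is one more tool, called after "Request:" in YAML: its name, and indented under it one key for each argument. drive_tool: Moves the arm, as the interface text tells. Its arguments: {"type":"object","properties":{"moves":{"type":"array","items":{"type":"array","items":{"type":"array","items":{"type":"number"}}}}},"required":["moves"]}

```bash
mkdir -p pics; cat > h.py <<'E'
import numpy as np, cv2
from rig import manip
def ray(cam,u,v,z):
    m=manip.camera_model(cam);K=np.array(m["camera_matrix"]);E=np.array(m["extrinsics"])
    d=np.linalg.solve(K,[u,v,1]);d=E[:3,:3]@np.array([d[0],-d[1],-d[2]]);o=E[:3,3]
    return o+d*(z-o[2])/d[2]
def proj(cam,p):
    m=manip.camera_model(cam);K=np.array(m["camera_matrix"]);E=np.array(m["extrinsics"])
    c=E[:3,:3].T@(np.array(p)-E[:3,3]);q=K@np.array([c[0],-c[1],-c[2]]);return q[:2]/q[2]
E
python3 - <<'E'
from h import *
for n in("top","side"):
    cv2.imwrite(f"pics/{n}0.png",manip.camera(n)); m=manip.camera_model(n);print(n,m.keys(),np.round(m["camera_matrix"],1).tolist(),np.round(m["extrinsics"],2).tolist())
o=manip.get_obs();print(o,manip.hold_point_z)
E
```

```text
top dict_keys(['camera_matrix', 'extrinsics']) [[370.2, 0.0, 254.6], [0.0, 370.2, 190.1], [0.0, 0.0, 1.0]] [[0.01, 0.99, -0.15, 339.98], [-1.0, 0.01, 0.01, -7.52], [0.01, 0.15, 0.99, 1054.24], [0.0, 0.0, 0.0, 1.0]]
side dict_keys(['camera_matrix', 'extrinsics']) [[479.9, 0.0, 243.3], [0.0, 479.9, 194.8], [0.0, 0.0, 1.0]] [[0.99, 0.11, -0.11, 350.63], [-0.15, 0.74, -0.66, -770.4], [0.01, 0.67, 0.74, 910.03], [0.0, 0.0, 0.0, 1.0]]
{'time_s': 0.1, 'q': array([-1.29951184,  0.41791716, -0.01030741,  1.61415144,  0.0047052 ,
        1.11071014, -0.05299275]), 'dq': array([-1.61023476e-03, -3.13388946e-03, -6.44435697e-04, -1.91270713e-03,
       -8.72344320e-04,  2.30837531e-03, -6.47479710e-05]), 'joint_efforts': array([ 1.81869869e-03, -8.52585053e+01,  6.40328620e-01, -4.26697826e+01,
       -4.88123414e-02,  1.64353859e-02,  7.99687791e-05]), 'tcp_pos': array([192.21627744, 594.32287198, 204.87028693]), 'eef_rot': array([ 1.55744741e-01,  9.87797164e-01, -5.79474485e-04, -4.49366538e-05]), 'wrist_force': array([-0.22215863, -0.13757528,  0.20918579]), 'wrist_torque': array([-0.01765975,  0.05531628, -0.01810887]), 'grip_force': 0.0, 'gripper_width': 93.8310778245991} 18.8
```

View pics/top0.png

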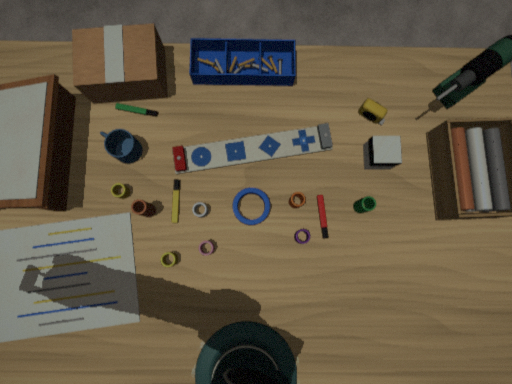

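View pics/side0.png

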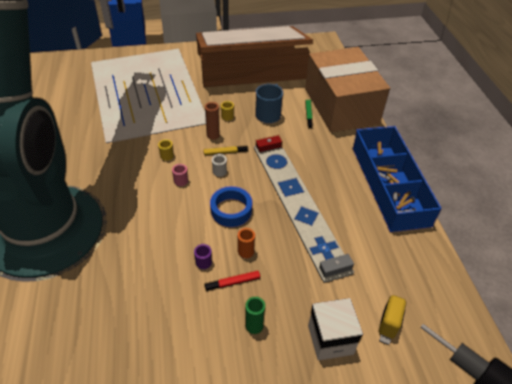

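The top view shows:
- Red stop at (180,158), with the round mark (201,156), square (235,150), diamond (269,146) and cross (303,141) running towards the grey block. The mug is at (122,146).
- Possible sleeves: white (200,210), orange (297,200), green (364,204), copper (143,208).
- Look-alikes: yellow (120,190) and (169,259), pink (208,247), purple (302,236).

The side view agrees: copper (212,120), white (220,165), orange (246,242), green (255,313).

So white goes on the round mark, orange on the square, green on the diamond and copper on the cross.

```bash
cat > meas.py <<'E'
from h import *
from scipy.optimize import least_squares
S={"white":(45,(200,210)),"orange":(65,(297,200)),"green":(85,(364,204)),"copper":(105,(143,208))}
def blob(im,uv,name,r=22):
    u,v=map(int,uv);hsv=cv2.cvtColor(im,cv2.COLOR_BGR2HSV).astype(int);H,Sa,V=hsv[...,0],hsv[...,1],hsv[...,2]
    m={"white":(Sa<60)&(V>60),"orange":((H<11)|(H>175))&(Sa>165),"green":(H>50)&(H<85)&(Sa>90),"copper":((H<10)|(H>175))&(Sa>120),"blue":(H>100)&(H<120)&(Sa>140)}[name].astype(np.uint8)
    w=np.zeros_like(m);w[v-r:v+r,u-r:u+r]=1;m*=w
    n,l,s,c=cv2.connectedComponentsWithStats(m)
    i=1+np.argmax(s[1:,4]);return (l==i).astype(np.uint8),s[i],c[i]
def hull(m): 
    c=max(cv2.findContours(m,cv2.RETR_EXTERNAL,cv2.CHAIN_APPROX_NONE)[0],key=len);return cv2.convexHull(c)[:,0,:]
def fitc(cam,m,h):  # hull of the tube = hull of base circle and top circle: match centre by extents
    c=cv2.moments(hull(m).reshape(-1,1,2));t=np.array([c["m10"],c["m01"]])/c["m00"]
    a=np.linspace(0,2*np.pi,60)
    def mod(p):
        q=np.array([proj(cam,[p[0]+20*np.cos(x),p[1]+20*np.sin(x),z]) for z in(0,h) for x in a],np.float32)
        k=cv2.moments(cv2.convexHull(q));return np.array([k["m10"],k["m01"]])/k["m00"]
    p=ray(cam,*t,h/2)[:2]
    for _ in range(4): p=p+(ray(cam,*t,h/2)-ray(cam,*mod(p),h/2))[:2]
    return p
E
python3 - <<'E'
from meas import *
im=manip.camera("top");si=manip.camera("side")
for n,(h,uv) in S.items():
    m,s,c=blob(im,uv,n);p=fitc("top",m,h)
    sv=proj("side",[*p,h/2]);m2,s2,c2=blob(si,sv,n,30);p2=fitc("side",m2,h)
    print(n,s,c.round(1),p.round(1),"side",s2,p2.round(1))
M=[]
for k,uv in zip(("round","square","diamond","cross"),((201,156),(235,150),(269,146),(303,141))):
    m,s,c=blob(im,uv,"blue",16);p=ray("top",*c,12);sv=proj("side",p);m2,s2,c2=blob(si,sv,"blue",24);p2=ray("side",*c2,12)
    M.append((p+p2)/2);print(k,s,p.round(1),"side",s2,p2.round(1))
M=np.array(M);print(np.linalg.norm(np.diff(M,axis=0),axis=1),np.degrees(np.arctan2(*(M[0]-M[3])[:2])))
crop=np.hstack([cv2.resize(im[185:225,a-20:a+20],(200,200),interpolation=0) for a in(200,297,364,143)])
cv2.imwrite("pics/crop1.png",crop)
E
```

```text
white [192 202  15  15 113] [199.2 208.9] [439.  132.9] side [212 154  14  22 255] [434.9 133.6]
orange [317 195   2  12  17] [317.7 199.8] [ 467.8 -195.4] side [221 271  39  17 337] [ 436.2 -227.5]
green [354 197  22  15 245] [364.9 204.3] [ 455.  -323.5] side [246 297  19  36 561] [ 452.2 -320.1]Traceback (most recent call last):
  File "<stdin>", line 4, in <module>
  File "meas.py", line 19, in fitc
    for _ in range(4): p=p+(ray(cam,*t,h/2)-ray(cam,*mod(p),h/2))[:2]
                                                     ~~~^^^
  File "meas.py", line 16, in mod
    q=np.array([proj(cam,[p[0]+20*np.cos(x),p[1]+20*np.sin(x),z]) for z in(0,h) for x in a],np.float32)
                ~~~~^^^^^^^^^^^^^^^^^^^^^^^^^^^^^^^^^^^^^^^^^^^^^
  File "h.py", line 8, in proj
    m=manip.camera_model(cam);K=np.array(m["camera_matrix"]);E=np.array(m["extrinsics"])
ValueError: time passes only in moves, steps and waits
```

```bash
python3 - <<'E'
s=open('h.py').read()
s=s.replace('from rig import manip','from rig import manip\nCM={n:manip.camera_model(n) for n in("top","side")}').replace('m=manip.camera_model(cam)','m=CM[cam]')
open('h.py','w').write(s)
s=open('meas.py').read();i=s.index('def fitc')
s=s[:i]+'''def fitc(cam,m,h):
    c=cv2.moments(hull(m).reshape(-1,1,2));return ray(cam,c["m10"]/c["m00"],c["m01"]/c["m00"],h/2)[:2]
'''
s=s.replace('((H<11)|(H>175))&(Sa>165)','((H<11)|(H>175))&(Sa>165)&(V>40)').replace('r=22','r=14')
open('meas.py','w').write(s)
E
python3 - <<'E'
from meas import *
im=manip.camera("top");si=manip.camera("side");cv2.imwrite("pics/t1.png",im);cv2.imwrite("pics/s1.png",si)
for n,(u,v) in {"or":(297,200),"cop":(143,208)}.items():
    print(n,cv2.cvtColor(im,cv2.COLOR_BGR2HSV)[v-10:v+11:3,u-12:u+13:3].tolist())
crop=np.hstack([cv2.resize(im[185:225,a-20:a+20],(200,200),interpolation=0) for a in(200,297,364,143)])
cv2.imwrite("pics/crop1.png",crop)
M=[]
for k,uv in zip(("round","square","diamond","cross"),((201,156),(235,150),(269,146),(303,141))):
    m,s,c=blob(im,uv,"blue",16);p=ray("top",*c,12);sv=proj("side",p);m2,s2,c2=blob(si,sv,"blue",24);p2=ray("side",*c2,12)
    M.append((p+p2)/2);print(k,s,p.round(1),"side",s2,p2.round(1))
M=np.array(M);print(np.linalg.norm(np.diff(M,axis=0),axis=1),np.degrees(np.arctan2(*(M[0]-M[3])[:2])))
for n in("white","green"):
    h,uv=S[n];m,s,c=blob(im,uv,n);p=fitc("top",m,h)
    sv=proj("side",[*p,h/2]);m2,s2,c2=blob(si,sv,n,30);p2=fitc("side",m2,h)
    print(n,s,c.round(1),p.round(1),"side",s2,p2.round(1))
E
```

```text
or [[[20, 102, 132], [19, 99, 132], [19, 98, 135], [20, 99, 132], [19, 101, 134], [19, 99, 132], [19, 102, 133], [20, 97, 129], [19, 103, 126]], [[19, 105, 129], [18, 101, 131], [18, 106, 125], [12, 171, 130], [13, 171, 118], [14, 183, 120], [16, 121, 120], [18, 97, 124], [19, 103, 124]], [[20, 100, 115], [19, 106, 115], [14, 173, 115], [14, 171, 61], [12, 160, 70], [12, 214, 56], [15, 171, 118], [18, 103, 121], [20, 104, 120]], [[18, 99, 119], [17, 105, 109], [15, 183, 124], [18, 114, 87], [20, 104, 115], [12, 146, 77], [12, 197, 84], [19, 102, 112], [19, 103, 116]], [[18, 96, 128], [17, 122, 98], [11, 174, 79], [12, 141, 96], [19, 99, 129], [15, 137, 93], [13, 189, 127], [18, 99, 118], [20, 103, 124]], [[19, 103, 116], [19, 101, 116], [10, 198, 63], [13, 189, 96], [12, 177, 124], [12, 176, 119], [18, 119, 94], [19, 103, 119], [20, 102, 118]], [[19, 100, 128], [19, 100, 130], [19, 106, 123], [17, 122, 96], [17, 115, 104], [19, 100, 127], [19, 98, 125], [19, 103, 126], [18, 105, 124]]]
cop [[[18, 103, 129], [19, 96, 130], [18, 107, 121], [18, 102, 125], [21, 100, 127], [19, 105, 124]
[... 824 characters left out ...]
0, 63], [12, 137, 56], [19, 109, 94], [19, 98, 128]]]
round [192 148  18  17 235] [593.3 135.1  12. ] side [268 156  18  12 148] [590.  134.4  12. ]
square [226 142  19  18 255] [610.4  36.5  12. ] side [280 180  22  15 199] [606.7  36.4  12. ]
diamond [260 137  20  18 180] [627.6 -62.2  12. ] side [296 208  20  16 165] [623.7 -62.2  12. ]
cross [293 131  21  20 172] [ 644.7 -161.2   12. ] side [311 238  25  20 206] [ 640.9 -160.4   12. ]
[ 99.75737059 100.08457304 100.08043161] -9.816750908037953
white [192 202  15  15 113] [199.2 209.1] [439.2 133.4] side [212 154  14  22 256] [434.9 134. ]
green [354 197  22  15 249] [364.9 204.3] [ 455.6 -325.2] side [246 297  19  37 564] [ 452.5 -319.1]
```

View pics/crop1.png

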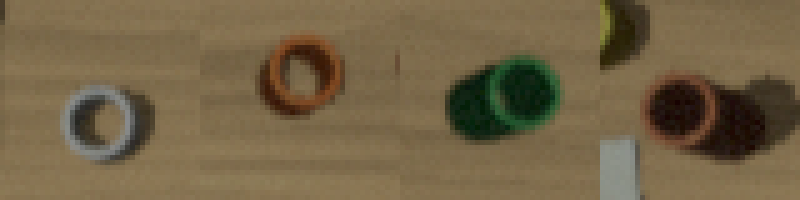

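The crop confirms plain white, orange, green and copper tubes. The rim centres in the top picture are white (199.5,209.1), orange (297.3,199.1), green (368.5,203.3) and copper (138.7,206.3). The marks come out 100 mm apart as specified. The two cameras disagree by about 3.7 mm in x, so I'll use the mean.

```bash
cat > go.py <<'E'
import sys
from h import *
from scipy.spatial.transform import Rotation as R
# usage: go.py x y z  -> tool-axis normalised shift and turn; desired tool y = board x axis (yaw -9.8 deg: across)
o=manip.get_obs();r=R.from_quat(o["eef_rot"]);p=o["tcp_pos"]
a=np.radians(9.8);ty=np.array([np.cos(a),np.sin(a),0]);tz=np.array([0,0,-1.]);tx=np.cross(ty,tz)
turn=(r.inv()*R.from_matrix(np.array([tx,ty,tz]).T)).as_rotvec()/np.radians(120)
t=np.array(list(map(float,sys.argv[1:4])));print("turn",turn.round(3),"shift",(r.inv().apply(t-p)/150).round(3),"at",p.round(1),"q",o["q"].round(2),"t",o["time_s"])
E
python3 - <<'E'
from h import *
for n,h,u in(("white",45,(199.5,209.1)),("orange",65,(297.3,199.1)),("green",85,(368.5,203.3)),("copper",105,(138.7,206.3))):
    p=ray("top",*u,h);p[0]-=1.9;print(n,p.round(1),proj("side",p+[0.,0,0]).round(1))
E
python3 go.py 437 133.5 150
```

```text
white [435.  129.6  45. ] [218.9 159.3]
orange [ 463.1 -135.5   65. ] [245.7 233.9]
green [ 451.7 -321.5   85. ] [255.1 304.8]
copper [434.6 277.3 105. ] [211.6 105.8]
turn [-0.     0.     0.519] shift [-2.498 -2.422  0.369] at [192.3 594.5 205.2] q [-1.3   0.42 -0.01  1.61  0.    1.11 -0.05] t 0.3
```

Request:
drive_tool:
  moves:
    - [[0, 0, 0.06, -0.2, -0.14, 0, 0.8], [0, 0, 0.12, -0.4, -0.28, 0, 0.8], [0, 0, 0.18, -0.6, -0.42, 0, 0.8], [0, 0, 0.24, -0.8, -0.56, 0, 0.8], [0, 0, 0.3, -1, -0.7, 0, 0.8], [0, 0, 0.36, -1, -0.7, 0, 0.8], [0, 0, 0.42, -1, -0.7, 0, 0.8], [0, 0, 0.48, -1, -0.7, 0, 0.8], [0, 0, 0.519, -1, -0.7, 0, 0.8], [0, 0, 0.519, -1, -0.7, 0, 0.8]]

```text
time_s: 1.13
tcp_pos: [302.7, 448.6, 205.5]
eef_rot: [0.646, 0.763, -0.0, 0.0]
wrist_force: [-0.5, -0.3, 0.7]
gripper_width: 75.1
grip_force: 0.0
```

```bash
python3 go.py 434.6 277.3 180
```

```text
turn [ 0.     0.    -0.002] shift [-1.272  0.678  0.17 ] at [302.7 448.6 205.5] q [-1.23  0.27  0.23  1.83 -0.07  1.05 -0.8 ] t 1.1333
```

Request:
drive_tool:
  moves:
    - [[0, 0, 0, -0.22, 0.12, 0, 0.8], [0, 0, 0, -0.44, 0.24, 0, 0.8], [0, 0, 0, -0.66, 0.36, 0, 0.8], [0, 0, 0, -0.85, 0.48, 0, 0.8], [0, 0, 0, -1, 0.6, 0, 0.8], [0, 0, 0, -1, 0.678, 0, 0.8], [0, 0, 0, -1, 0.678, 0, 0.8]]

```text
time_s: 1.72
tcp_pos: [430.6, 317.1, 205.6]
eef_rot: [0.644, 0.765, 0.0, 0.0]
wrist_force: [0.2, 0.2, -0.6]
gripper_width: 75.3
grip_force: 0.0
```

```bash
python3 go.py 434.6 277.3 35
```

```text
turn [ 0.  0. -0.] shift [-0.266 -0.02   1.137] at [430.6 317.1 205.6] q [-0.98  0.26  0.34  1.85 -0.1   1.04 -0.43] t 1.7167
```

Request:
drive_tool:
  moves:
    - [[0, 0, 0, -0.14, -0.01, 0, 0.8], [0, 0, 0, -0.266, -0.02, 0, 0.8], [0, 0, 0, -0.266, -0.02, 0.1, 0.8], [0, 0, 0, -0.266, -0.02, 0.3, 0.8], [0, 0, 0, -0.266, -0.02, 0.5, 0.8], [0, 0, 0, -0.266, -0.02, 0.7, 0.8], [0, 0, 0, -0.266, -0.02, 0.9, 0.8], [0, 0, 0, -0.266, -0.02, 1, 0.8], [0, 0, 0, -0.266, -0.02, 1, 0.8]]

```text
time_s: 2.47
tcp_pos: [429.9, 278.1, 52.4]
eef_rot: [0.643, 0.766, -0.003, -0.001]
wrist_force: [-0.2, -1.2, 0.1]
gripper_width: 75.1
grip_force: 0.0
```

Request:
drive_tool:
  moves:
    - [[0, 0, 0, 0, 0, 0.05, 0.5], [0, 0, 0, 0, 0, 0.05, 0.3], [0, 0, 0, 0, 0, 0.05, 0.2], [0, 0, 0, 0, 0, 0.05, 0.2], [0, 0, 0, 0, 0, 0.05, 0.2], [0, 0, 0, 0, 0, 0.05, 0.2], [0, 0, 0, 0, 0, 0.05, 0.2], [0, 0, 0, 0, 0, 0.05, 0.2], [0, 0, 0, 0, 0, 0.05, 0.2]]

```text
time_s: 3.22
tcp_pos: [432.8, 278.6, 48.7]
eef_rot: [0.644, 0.765, 0.001, 0.0]
wrist_force: [-1.7, -0.3, 7.4]
gripper_width: 39.9
grip_force: 30.0
```

Request:
drive_tool:
  moves:
    - [[0, 0, 0, 0, 0, -0.15, 0.2], [0, 0, 0, 0, 0, -0.4, 0.2], [0, 0, 0, 0, 0, -0.65, 0.2], [0, 0, 0, -0.1, 0, -0.9, 0.2], [0, 0, 0, -0.3, 0.05, -1, 0.2], [0, 0, 0, -0.5, 0.1, -1, 0.2], [0, 0, 0, -0.7, 0.2, -1, 0.2], [0, 0, 0, -0.9, 0.3, -1, 0.2], [0, 0, 0, -1, 0.4, -1, 0.2], [0, 0, 0, -1, 0.5, -1, 0.2]]

```text
time_s: 4.05
tcp_pos: [532.9, 139.2, 198.4]
eef_rot: [0.646, 0.763, -0.0, 0.0]
wrist_force: [0.2, 0.5, -1.0]
gripper_width: 39.5
grip_force: 30.0
```

```bash
python3 go.py 642.8 -160.8 61.5
```

```text
turn [ 0.     0.    -0.002] shift [-2.093  0.391  0.915] at [532.9 139.2 198.4] q [-0.69  0.31  0.46  1.82 -0.16  1.04 -0.  ] t 4.05
```

Request:
drive_tool:
  moves:
    - [[0, 0, 0, -0.2, 0.04, 0, 0.2], [0, 0, 0, -0.45, 0.08, 0, 0.2], [0, 0, 0, -0.7, 0.14, 0, 0.2], [0, 0, 0, -0.95, 0.19, 0, 0.2], [0, 0, 0, -1, 0.2, 0, 0.2]]

```text
time_s: 4.47
tcp_pos: [587.8, -6.2, 198.3]
eef_rot: [0.646, 0.763, -0.001, 0.001]
wrist_force: [-0.3, -1.1, -1.9]
gripper_width: 39.8
grip_force: 30.0
```

Request:
drive_tool:
  moves:
    - [[0, 0, 0, -0.2, 0.04, 0, 0.2], [0, 0, 0, -0.45, 0.08, 0, 0.2], [0, 0, 0, -0.7, 0.14, 0, 0.2], [0, 0, 0, -0.95, 0.19, 0, 0.2], [0, 0, 0, -1, 0.19, 0, 0.2], [0, 0, 0, -1, 0.19, 0, 0.2], [0, 0, 0, -1, 0.19, 0, 0.2]]

```text
time_s: 5.05
tcp_pos: [640.1, -142.6, 197.7]
eef_rot: [0.644, 0.765, -0.0, -0.0]
wrist_force: [-0.6, 0.8, -1.3]
gripper_width: 39.9
grip_force: 30.0
```

```bash
python3 go.py 642.8 -160.8 61.5
```

```text
turn [-0. -0. -0.] shift [-0.123 -0.002  0.908] at [ 640.1 -142.6  197.7] q [-0.19  0.52  0.52  1.55 -0.28  1.14  0.56] t 5.05
```

Request:
drive_tool:
  moves:
    - [[0, 0, 0, -0.123, 0, 0, 0.2], [0, 0, 0, -0.123, 0, 0.2, 0.2], [0, 0, 0, -0.123, 0, 0.4, 0.2], [0, 0, 0, -0.123, 0, 0.6, 0.2], [0, 0, 0, -0.123, 0, 0.75, 0.2], [0, 0, 0, -0.123, 0, 0.82, 0.2], [0, 0, 0, -0.123, 0, 0.86, 0.2], [0, 0, 0, -0.123, 0, 0.88, 0.2], [0, 0, 0, -0.123, 0, 0.88, 0.2], [0, 0, 0, -0.123, 0, 0.88, 0.2]]

```text
time_s: 5.88
tcp_pos: [644.3, -160.5, 67.3]
eef_rot: [0.644, 0.765, 0.0, 0.001]
wrist_force: [-0.3, -0.2, -1.2]
gripper_width: 39.4
grip_force: 30.0
```

```bash
python3 go.py 642.8 -160.8 61
```

```text
turn [0.001 0.    0.   ] shift [ 0.    -0.01   0.042] at [ 644.3 -160.5   67.3] q [-0.12  0.68  0.46  1.63 -0.36  0.92  0.64] t 5.8833
```

Request:
drive_tool:
  moves:
    - [[0, 0, 0, 0, -0.01, 0.015, 0.2], [0, 0, 0, 0, -0.01, 0.03, 0.2], [0, 0, 0, 0, -0.01, 0.042, 0.2], [0, 0, 0, 0, -0.01, 0.042, 0.2], [0, 0, 0, 0, -0.01, 0.042, 0.2]]

```text
time_s: 6.3
tcp_pos: [642.7, -161.1, 60.6]
eef_rot: [0.644, 0.765, 0.0, 0.001]
wrist_force: [-2.0, 0.3, 6.7]
gripper_width: 39.7
grip_force: 30.0
```

Request:
drive_tool:
  moves:
    - [[0, 0, 0, 0, 0, 0, 0.5], [0, 0, 0, 0, 0, 0, 0.8], [0, 0, 0, 0, 0, 0, 0.8], [0, 0, 0, 0, 0, 0, 0.8], [0, 0, 0, 0, 0, -0.1, 0.8], [0, 0, 0, 0, 0, -0.3, 0.8], [0, 0, 0, 0, 0, -0.55, 0.8], [0, 0, 0, 0, 0, -0.8, 0.8], [0, 0, 0, 0, 0, -1, 0.8], [0, 0, 0, 0, 0, -1, 0.8]]

```text
time_s: 7.13
tcp_pos: [644.4, -162.0, 217.4]
eef_rot: [0.644, 0.765, 0.002, 0.004]
wrist_force: [-0.0, -0.7, 0.1]
gripper_width: 75.2
grip_force: 0.0
```

```bash
python3 go.py 451.7 -321.5 200
```

```text
turn [ 0.004  0.001 -0.   ] shift [-0.829 -1.447  0.107] at [ 644.4 -162.   217.4] q [-0.17  0.52  0.53  1.52 -0.28  1.17  0.58] t 7.1333
```

Request:
drive_tool:
  moves:
    - [[0, 0, 0, -0.1, -0.2, 0, 0.8], [0, 0, 0, -0.25, -0.4, 0, 0.8], [0, 0, 0, -0.4, -0.6, 0, 0.8], [0, 0, 0, -0.55, -0.8, 0, 0.8], [0, 0, 0, -0.7, -1, 0, 0.8], [0, 0, 0, -0.829, -1, 0, 0.8], [0, 0, 0, -0.829, -1, 0, 0.8]]

```text
time_s: 7.72
tcp_pos: [513.7, -313.3, 211.2]
eef_rot: [0.646, 0.763, -0.0, 0.001]
wrist_force: [0.9, -0.4, 0.3]
gripper_width: 75.3
grip_force: 0.0
```

```bash
python3 go.py 451.7 -321.5 36
```

```text
turn [ 0.     0.001 -0.003] shift [ 0.016 -0.418  1.167] at [ 513.7 -313.3  211.2] q [ 0.05  0.42  0.59  1.69 -0.25  1.11  0.88] t 7.7167
```

Request:
drive_tool:
  moves:
    - [[0, 0, 0, 0.01, -0.2, 0.1, 0.8], [0, 0, 0, 0.016, -0.418, 0.2, 0.8], [0, 0, 0, 0.016, -0.418, 0.3, 0.8], [0, 0, 0, 0.016, -0.418, 0.5, 0.8], [0, 0, 0, 0.016, -0.418, 0.7, 0.8], [0, 0, 0, 0.016, -0.418, 0.9, 0.8], [0, 0, 0, 0.016, -0.418, 1, 0.8], [0, 0, 0, 0.016, -0.418, 1, 0.8]]

```text
time_s: 8.38
tcp_pos: [452.1, -315.9, 57.3]
eef_rot: [0.644, 0.765, -0.0, -0.002]
wrist_force: [-0.4, 0.6, -0.7]
gripper_width: 75.4
grip_force: 0.0
```

```bash
python3 go.py 451.7 -321.5 36
```

```text
turn [-0.002 -0.001  0.   ] shift [-0.037 -0.009  0.142] at [ 452.1 -315.9   57.3] q [ 0.15  0.53  0.52  1.92 -0.36  0.78  1.04] t 8.3833
```

Request:
drive_tool:
  moves:
    - [[0, 0, 0, -0.037, -0.009, 0.142, 0.8], [0, 0, 0, -0.037, -0.009, 0.142, 0.8], [0, 0, 0, -0.037, -0.009, 0.142, 0.5], [0, 0, 0, -0.037, -0.009, 0.142, 0.2], [0, 0, 0, -0.037, -0.009, 0.142, 0.2], [0, 0, 0, -0.037, -0.009, 0.142, 0.2], [0, 0, 0, -0.037, -0.009, 0.142, 0.2], [0, 0, 0, -0.037, -0.009, 0.142, 0.2], [0, 0, 0, -0.037, -0.009, 0.142, 0.2], [0, 0, 0, -0.037, -0.009, 0.142, 0.2]]

```text
time_s: 9.22
tcp_pos: [453.2, -323.0, 38.8]
eef_rot: [0.644, 0.765, 0.0, 0.0]
wrist_force: [0.2, 2.2, 7.6]
gripper_width: 39.8
grip_force: 30.0
```

```bash
python3 go.py 625.7 -62.2 48
```

```text
turn [0. 0. 0.] shift [ 1.517  1.43  -0.061] at [ 453.2 -323.    38.8] q [ 0.17  0.57  0.5   1.92 -0.39  0.75  1.07] t 9.2167
```

Request:
drive_tool:
  moves:
    - [[0, 0, 0, 0, 0, -0.15, 0.2], [0, 0, 0, 0, 0, -0.4, 0.2], [0, 0, 0, 0, 0, -0.65, 0.2], [0, 0, 0, 0, 0, -0.9, 0.2], [0, 0, 0, 0.15, 0.15, -1, 0.2], [0, 0, 0, 0.3, 0.3, -1, 0.2], [0, 0, 0, 0.5, 0.5, -1, 0.2], [0, 0, 0, 0.7, 0.7, -1, 0.2], [0, 0, 0, 0.85, 0.85, -1, 0.2], [0, 0, 0, 1, 1, -1, 0.2]]

```text
time_s: 10.05
tcp_pos: [576.0, -147.2, 188.3]
eef_rot: [0.644, 0.765, 0.0, -0.0]
wrist_force: [0.7, -1.7, -1.9]
gripper_width: 39.8
grip_force: 30.0
```

Request:
drive_tool:
  moves:
    - [[0, 0, 0, 0.18, 0.15, 0, 0.2], [0, 0, 0, 0.35, 0.3, 0, 0.2], [0, 0, 0, 0.5, 0.42, 0, 0.2], [0, 0, 0, 0.517, 0.43, 0, 0.2], [0, 0, 0, 0.517, 0.43, 0, 0.2], [0, 0, 0, 0.517, 0.43, 0, 0.2]]

```text
time_s: 10.55
tcp_pos: [625.0, -63.0, 188.2]
eef_rot: [0.644, 0.765, -0.0, -0.0]
wrist_force: [-0.1, -0.2, -1.1]
gripper_width: 39.5
grip_force: 30.0
```

```bash
python3 go.py 625.7 -62.2 50.5
```

```text
turn [-0.  0. -0.] shift [0.005 0.006 0.918] at [625.  -63.  188.2] q [-0.32  0.48  0.51  1.64 -0.25  1.09  0.43] t 10.55
```

Request:
drive_tool:
  moves:
    - [[0, 0, 0, 0.005, 0.006, 0.2, 0.2], [0, 0, 0, 0.005, 0.006, 0.4, 0.2], [0, 0, 0, 0.005, 0.006, 0.6, 0.2], [0, 0, 0, 0.005, 0.006, 0.75, 0.2], [0, 0, 0, 0.005, 0.006, 0.84, 0.2], [0, 0, 0, 0.005, 0.006, 0.88, 0.2], [0, 0, 0, 0.005, 0.006, 0.9, 0.2], [0, 0, 0, 0.005, 0.006, 0.915, 0.2], [0, 0, 0, 0.005, 0.006, 0.918, 0.2], [0, 0, 0, 0.005, 0.006, 0.918, 0.2]]

```text
time_s: 11.38
tcp_pos: [626.8, -61.5, 51.7]
eef_rot: [0.644, 0.765, 0.0, 0.001]
wrist_force: [-0.1, 0.7, -0.9]
gripper_width: 39.7
grip_force: 30.0
```

Request:
drive_tool:
  moves:
    - [[0, 0, 0, -0.005, -0.007, 0.008, 0.2], [0, 0, 0, -0.005, -0.007, 0.008, 0.2], [0, 0, 0, -0.005, -0.007, 0.008, 0.2], [0, 0, 0, -0.005, -0.007, 0.008, 0.5], [0, 0, 0, -0.005, -0.007, 0.008, 0.8], [0, 0, 0, -0.005, -0.007, 0.008, 0.8], [0, 0, 0, -0.005, -0.007, 0.008, 0.8], [0, 0, 0, -0.005, -0.007, 0.008, 0.8]]

```text
time_s: 12.05
tcp_pos: [625.3, -62.3, 49.5]
eef_rot: [0.644, 0.765, -0.0, 0.0]
wrist_force: [-0.1, -0.1, -0.0]
gripper_width: 69.6
grip_force: 0.0
```

Request:
drive_tool:
  moves:
    - [[0, 0, 0, 0, 0, -0.1, 0.8], [0, 0, 0, 0, 0, -0.3, 0.8], [0, 0, 0, 0, 0, -0.5, 0.8], [0, 0, 0, 0, 0, -0.75, 0.8], [0, 0, 0, 0, 0, -1, 0.8], [0, 0, 0, 0, -0.2, -1, 0.8], [0, 0, 0, -0.1, -0.4, -1, 0.8], [0, 0, 0, -0.2, -0.6, -1, 0.8], [0, 0, 0, -0.2, -0.8, -1, 0.8], [0, 0, 0, -0.2, -0.8, -1, 0.8]]

```text
time_s: 12.88
tcp_pos: [507.8, -114.5, 199.6]
eef_rot: [0.646, 0.764, -0.0, -0.001]
wrist_force: [-0.3, 0.1, 0.6]
gripper_width: 75.4
grip_force: 0.0
```

```bash
python3 go.py 463.1 -135.5 20
```

```text
turn [-0.    -0.    -0.002] shift [-0.09  -0.316  1.198] at [ 507.8 -114.5  199.6] q [-0.32  0.27  0.57  1.89 -0.17  1.03  0.49] t 12.8833
```

Request:
drive_tool:
  moves:
    - [[0, 0, 0, -0.04, -0.16, 0.1, 0.8], [0, 0, 0, -0.09, -0.316, 0.2, 0.8], [0, 0, 0, -0.09, -0.316, 0.4, 0.8], [0, 0, 0, -0.09, -0.316, 0.6, 0.8], [0, 0, 0, -0.09, -0.316, 0.8, 0.8], [0, 0, 0, -0.09, -0.316, 1, 0.8], [0, 0, 0, -0.09, -0.316, 1, 0.8]]

```text
time_s: 13.47
tcp_pos: [465.3, -133.0, 45.4]
eef_rot: [0.644, 0.765, -0.002, -0.003]
wrist_force: [-1.3, 1.4, -1.7]
gripper_width: 75.2
grip_force: 0.0
```

```bash
python3 go.py 463.1 -135.5 22
```

```text
turn [-0.003 -0.001  0.   ] shift [-0.014 -0.016  0.156] at [ 465.3 -133.    45.4] q [-0.19  0.45  0.49  2.09 -0.33  0.68  0.68] t 13.4667
```

Request:
drive_tool:
  moves:
    - [[0, 0, 0, -0.014, -0.016, 0.15, 0.8], [0, 0, 0, -0.014, -0.016, 0.15, 0.8], [0, 0, 0, -0.014, -0.016, 0.15, 0.5], [0, 0, 0, -0.014, -0.016, 0.15, 0.2], [0, 0, 0, -0.014, -0.016, 0.15, 0.2], [0, 0, 0, -0.014, -0.016, 0.15, 0.2], [0, 0, 0, -0.014, -0.016, 0.15, 0.2], [0, 0, 0, -0.014, -0.016, 0.15, 0.2], [0, 0, 0, -0.014, -0.016, 0.15, 0.2], [0, 0, 0, -0.014, -0.016, 0.15, 0.2]]

```text
time_s: 14.3
tcp_pos: [466.1, -136.0, 27.5]
eef_rot: [0.644, 0.765, 0.0, 0.0]
wrist_force: [-1.5, 1.3, 8.2]
gripper_width: 38.9
grip_force: 30.0
```

```bash
python3 go.py 608.6 36.5 35
```

```text
turn [ 0. -0.  0.] shift [ 0.972  1.132 -0.049] at [ 466.1 -136.    27.5] q [-0.17  0.48  0.47  2.1  -0.36  0.64  0.72] t 14.3
```

Request:
drive_tool:
  moves:
    - [[0, 0, 0, 0, 0, -0.15, 0.2], [0, 0, 0, 0, 0, -0.4, 0.2], [0, 0, 0, 0, 0, -0.65, 0.2], [0, 0, 0, 0, 0, -0.9, 0.2], [0, 0, 0, 0.15, 0.15, -1, 0.2], [0, 0, 0, 0.3, 0.3, -1, 0.2], [0, 0, 0, 0.5, 0.5, -1, 0.2], [0, 0, 0, 0.7, 0.7, -1, 0.2], [0, 0, 0, 0.85, 0.85, -1, 0.2], [0, 0, 0, 0.972, 1, -1, 0.2]]

```text
time_s: 15.13
tcp_pos: [589.5, 36.2, 176.9]
eef_rot: [0.643, 0.766, 0.0, -0.0]
wrist_force: [-0.1, 0.8, -0.2]
gripper_width: 39.0
grip_force: 30.0
```

Request:
drive_tool:
  moves:
    - [[0, 0, 0, 0, 0.132, 0, 0.2], [0, 0, 0, 0, 0.132, 0, 0.2], [0, 0, 0, 0, 0.132, 0, 0.2]]

```text
time_s: 15.38
tcp_pos: [608.4, 36.5, 176.5]
eef_rot: [0.644, 0.765, -0.001, -0.0]
wrist_force: [-0.3, 0.1, -0.4]
gripper_width: 38.9
grip_force: 30.0
```

```bash
python3 go.py 608.6 36.5 38.7; python3 - <<'E'
from h import *
a=manip.camera("top");b=manip.camera("side")
u,v=map(int,proj("side",[620,0,60]));w,x=map(int,proj("top",[620,0,60]))
cv2.imwrite("pics/chk1.png",np.hstack([cv2.resize(i[r-75:r+75,c-75:c+75],(400,400)) for i,c,r in((a,w,x),(b,u,v))]))
E
```

```text
turn [-0.  0.  0.] shift [0.001 0.002 0.918] at [608.4  36.5 176.5] q [-0.48  0.45  0.49  1.7  -0.24  1.05  0.26] t 15.3833
```

View pics/chk1.png

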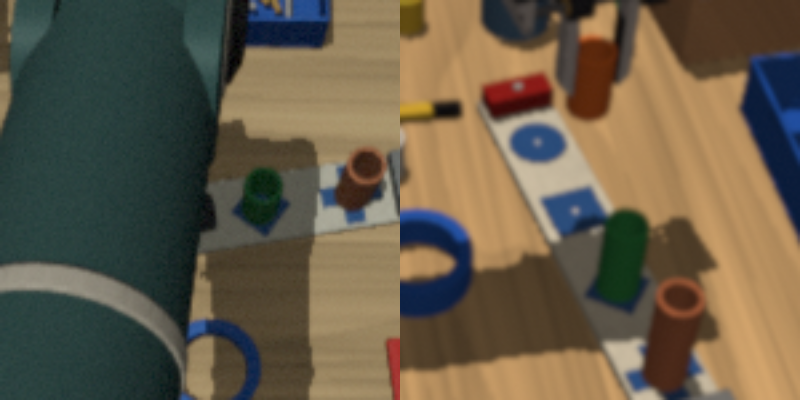

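Side view: copper stands over the cross and green over the diamond, with orange held in the gripper at about (590,75) in the crop. The 38.9 mm grip width suggests orange may be held off-centre. I'll measure that before lowering it.

```bash
cat > rim.py <<'E'
from meas import *
# side-view silhouette: rays of hull centroid onto mid-height plane
def side(n,xy,zb,h,im):
    hsv=cv2.cvtColor(im,cv2.COLOR_BGR2HSV).astype(int);H,Sa,V=hsv[...,0],hsv[...,1],hsv[...,2]
    m={"orange":(H<14)&(Sa>165)&(V>35),"green":(H>50)&(H<88)&(Sa>90),"copper":((H<14)|(H>172))&(Sa>115),"white":(Sa<60)&(V>60)}[n].astype(np.uint8)
    u,v=proj("side",[*xy,zb+h/2]).astype(int);w=np.zeros_like(m);w[v-30:v+30,u-16:u+16]=1
    l,s=cv2.connectedComponentsWithStats(m*w)[1:3];i=1+np.argmax(s[1:,4]);c=cv2.moments(hull((l==i).astype(np.uint8)).reshape(-1,1,2))
    t=np.array([c["m10"],c["m01"]])/c["m00"];p=ray("side",*t,zb+h/2);print(n,"box",s[i],"expect px",(u,v),"got",t.round(1),"world",p.round(1))
E
python3 - <<'E'
from rim import *
im=manip.camera("side")
side("copper",(642.8,-160.8),12,105,im);side("green",(625.7,-62.2),12,85,im);side("orange",(608.4,36.5),149,65,im)
E
```

```text
copper box [317 211  23  43 680] expect px (np.int64(327), np.int64(233)) got [327.3 231.5] world [ 643.9 -154.8   64.5]
green box [298 188  19  34 484] expect px (np.int64(308), np.int64(204)) got [307.6 204.5] world [622.8 -62.8  54.5]
orange box [288 121  19  32 409] expect px (np.int64(297), np.int64(136)) got [297.1 136.6] world [608.3  36.7 181.5]
```

Request:
drive_tool:
  moves:
    - [[0, 0, 0, 0, 0, 0.2, 0.2], [0, 0, 0, 0, 0, 0.4, 0.2], [0, 0, 0, 0, 0, 0.6, 0.2], [0, 0, 0, 0, 0, 0.75, 0.2], [0, 0, 0, 0, -0.005, 0.84, 0.2], [0, 0, 0, 0, -0.008, 0.88, 0.2], [0, 0, 0, 0, -0.008, 0.9, 0.2], [0, 0, 0, 0, -0.008, 0.91, 0.2], [0, 0, 0, 0, -0.008, 0.918, 0.2], [0, 0, 0, 0, -0.008, 0.918, 0.2]]

```text
time_s: 16.37
tcp_pos: [607.7, 36.3, 40.2]
eef_rot: [0.644, 0.765, 0.001, 0.0]
wrist_force: [-0.2, -0.6, -0.9]
gripper_width: 39.0
grip_force: 30.0
```

Request:
drive_tool:
  moves:
    - [[0, 0, 0, 0, 0.003, 0.009, 0.2], [0, 0, 0, 0, 0.003, 0.009, 0.2], [0, 0, 0, 0, 0.003, 0.009, 0.2], [0, 0, 0, 0, 0.003, 0.009, 0.5], [0, 0, 0, 0, 0.003, 0.009, 0.8], [0, 0, 0, 0, 0.003, 0.009, 0.8], [0, 0, 0, 0, 0.003, 0.009, 0.8], [0, 0, 0, 0, 0.003, 0.009, 0.8]]

```text
time_s: 17.03
tcp_pos: [607.6, 36.4, 38.0]
eef_rot: [0.644, 0.765, -0.0, 0.0]
wrist_force: [-0.8, 0.5, -0.4]
gripper_width: 69.0
grip_force: 0.0
```

Request:
drive_tool:
  moves:
    - [[0, 0, 0, 0, 0, -0.1, 0.8], [0, 0, 0, 0, 0, -0.3, 0.8], [0, 0, 0, 0, 0, -0.5, 0.8], [0, 0, 0, 0, 0, -0.75, 0.8], [0, 0, 0, 0, -0.1, -1, 0.8], [0, 0, 0, 0.1, -0.3, -1, 0.8], [0, 0, 0, 0.3, -0.5, -1, 0.8], [0, 0, 0, 0.5, -0.7, -1, 0.8], [0, 0, 0, 0.6, -0.9, -1, 0.8], [0, 0, 0, 0.7, -1, -1, 0.8]]

```text
time_s: 17.87
tcp_pos: [438.6, 115.0, 187.8]
eef_rot: [0.644, 0.765, -0.0, -0.001]
wrist_force: [1.3, 0.7, -0.2]
gripper_width: 75.0
grip_force: 0.0
```

```bash
python3 go.py 436 131.5 10
```

```text
turn [-0.    -0.     0.001] shift [0.111 0.003 1.185] at [438.6 115.  187.8] q [-0.76  0.13  0.48  2.05 -0.08  0.97 -0.07] t 17.8667
```

Request:
drive_tool:
  moves:
    - [[0, 0, 0, 0.111, 0.003, 0.1, 0.8], [0, 0, 0, 0.111, 0.003, 0.2, 0.8], [0, 0, 0, 0.111, 0.003, 0.4, 0.8], [0, 0, 0, 0.111, 0.003, 0.6, 0.8], [0, 0, 0, 0.111, 0.003, 0.8, 0.8], [0, 0, 0, 0.111, 0.003, 0.9, 0.8], [0, 0, 0, 0.111, 0.003, 0.9, 0.8], [0, 0, 0, 0.111, 0.003, 0.9, 0.8]]

```text
time_s: 18.53
tcp_pos: [439.4, 130.4, 52.9]
eef_rot: [0.644, 0.765, -0.001, -0.0]
wrist_force: [-0.7, 0.4, -0.2]
gripper_width: 75.3
grip_force: 0.0
```

```bash
python3 go.py 436 131.5 12
```

```text
turn [-0.001  0.    -0.   ] shift [ 0.011 -0.021  0.273] at [439.4 130.4  52.9] q [-0.7   0.38  0.41  2.15 -0.24  0.66  0.04] t 18.5333
```

Request:
drive_tool:
  moves:
    - [[0, 0, 0, 0.011, -0.021, 0.15, 0.8], [0, 0, 0, 0.011, -0.021, 0.25, 0.8], [0, 0, 0, 0.011, -0.021, 0.25, 0.8], [0, 0, 0, 0.011, -0.021, 0.25, 0.5], [0, 0, 0, 0.011, -0.021, 0.25, 0.2], [0, 0, 0, 0.011, -0.021, 0.25, 0.2], [0, 0, 0, 0.011, -0.021, 0.25, 0.2], [0, 0, 0, 0.011, -0.021, 0.25, 0.2], [0, 0, 0, 0.011, -0.021, 0.25, 0.2], [0, 0, 0, 0.011, -0.021, 0.25, 0.2]]

```text
time_s: 19.37
tcp_pos: [436.3, 132.0, 15.8]
eef_rot: [0.644, 0.765, 0.0, 0.0]
wrist_force: [-0.3, 0.6, 9.3]
gripper_width: 39.0
grip_force: 30.0
```

```bash
python3 go.py 591.6 134.8 25
```

```text
turn [ 0. -0.  0.] shift [-0.158  1.023 -0.061] at [436.3 132.   15.8] q [-0.67  0.44  0.37  2.17 -0.29  0.57  0.08] t 19.3667
```

Request:
drive_tool:
  moves:
    - [[0, 0, 0, 0, 0, -0.15, 0.2], [0, 0, 0, 0, 0, -0.4, 0.2], [0, 0, 0, 0, 0, -0.65, 0.2], [0, 0, 0, 0, 0.2, -0.8, 0.2], [0, 0, 0, 0, 0.4, -0.9, 0.2], [0, 0, 0, -0.05, 0.6, -0.9, 0.2], [0, 0, 0, -0.1, 0.8, -0.9, 0.2], [0, 0, 0, -0.158, 1, -0.9, 0.2], [0, 0, 0, -0.158, 1, -0.9, 0.2], [0, 0, 0, -0.158, 1, -0.9, 0.2]]

```text
time_s: 20.2
tcp_pos: [588.5, 133.2, 149.8]
eef_rot: [0.645, 0.765, -0.001, 0.0]
wrist_force: [0.4, 0.8, -1.2]
gripper_width: 38.6
grip_force: 30.0
```

```bash
python3 go.py 591.6 134.8 27
```

```text
turn [-0.     0.001 -0.001] shift [0.008 0.023 0.818] at [588.5 133.2 149.8] q [-0.62  0.47  0.46  1.73 -0.24  0.99  0.1 ] t 20.2
```

Request:
drive_tool:
  moves:
    - [[0, 0, 0, 0.008, 0.023, 0.15, 0.2], [0, 0, 0, 0.008, 0.023, 0.35, 0.2], [0, 0, 0, 0.008, 0.023, 0.55, 0.2], [0, 0, 0, 0.008, 0.02, 0.68, 0.2], [0, 0, 0, 0.008, 0.018, 0.76, 0.2], [0, 0, 0, 0.008, 0.018, 0.79, 0.2], [0, 0, 0, 0.008, 0.018, 0.81, 0.2], [0, 0, 0, 0.008, 0.018, 0.812, 0.2], [0, 0, 0, 0.008, 0.018, 0.812, 0.2], [0, 0, 0, 0.008, 0.018, 0.812, 0.2]]

```text
time_s: 21.03
tcp_pos: [591.0, 135.9, 29.7]
eef_rot: [0.644, 0.765, 0.001, 0.0]
wrist_force: [0.7, -1.0, -0.5]
gripper_width: 39.1
grip_force: 30.0
```

Request:
drive_tool:
  moves:
    - [[0, 0, 0, -0.007, 0.004, 0.008, 0.2], [0, 0, 0, -0.007, 0.004, 0.014, 0.2], [0, 0, 0, -0.007, 0.004, 0.014, 0.2], [0, 0, 0, -0.007, 0.004, 0.014, 0.2], [0, 0, 0, -0.007, 0.004, 0.014, 0.5], [0, 0, 0, -0.007, 0.004, 0.014, 0.8], [0, 0, 0, -0.007, 0.004, 0.014, 0.8], [0, 0, 0, -0.007, 0.004, 0.014, 0.8], [0, 0, 0, -0.007, 0.004, 0.014, 0.8]]

```text
time_s: 21.78
tcp_pos: [591.2, 134.7, 26.5]
eef_rot: [0.644, 0.765, -0.0, 0.0]
wrist_force: [0.3, 0.2, 0.1]
gripper_width: 68.6
grip_force: 0.0
```

Request:
drive_tool:
  moves:
    - [[0, 0, 0, 0, 0, -0.1, 0.8], [0, 0, 0, 0, 0, -0.3, 0.8], [0, 0, 0, 0, 0, -0.5, 0.8], [0, 0, 0, 0, 0, -0.75, 0.8], [0, 0, 0, 0, 0, -1, 0.8], [0, 0, 0, 0.2, -0.2, -1, 0.8], [0, 0, 0, 0.4, -0.4, -1, 0.8], [0, 0, 0, 0.6, -0.6, -1, 0.8], [0, 0, 0, 0.8, -0.8, -1, 0.8], [0, 0, 0, 1, -1, -1, 0.8]]

```text
time_s: 22.62
tcp_pos: [419.2, 255.5, 176.6]
eef_rot: [0.644, 0.765, 0.0, 0.0]
wrist_force: [1.1, 1.2, 0.6]
gripper_width: 75.2
grip_force: 0.0
```

Request:
drive_tool:
  moves:
    - [[0, 0, 0, 0.2, -0.1, 0, 0.8], [0, 0, 0, 0.4, -0.2, 0, 0.8], [0, 0, 0, 0.6, -0.3, 0, 0.8], [0, 0, 0, 0.8, -0.4, 0, 0.8], [0, 0, 0, 1, -0.4, 0, 0.8], [0, 0, 0, 1, -0.4, 0, 0.8], [0, 0, 0, 1, -0.4, 0, 0.8], [0, 0, 0, 1, -0.4, 0, 0.8]]

```text
time_s: 23.28
tcp_pos: [336.6, 391.9, 176.3]
eef_rot: [0.644, 0.765, -0.0, 0.0]
wrist_force: [-0.1, -1.2, -0.4]
gripper_width: 75.0
grip_force: 0.0
```

```bash
python3 - <<'E'
from rim import *
a=manip.camera("top");im=manip.camera("side")
for n,xy,h in(("copper",(642.8,-160.8),105),("green",(625.7,-62.2),85),("orange",(608.6,36.5),65),("white",(591.6,134.8),45)):
    if n!="white": side(n,xy,12,h,im)
    print(n,"top rim expected", proj("top",[xy[0]+1.9,xy[1],12+h]).round(1),"side rim",proj("side",[xy[0]-1.9,xy[1],12+h]).round(1))
cv2.imwrite("pics/fin_t.png",cv2.resize(a[100:190,170:340],(800,424),interpolation=cv2.INTER_CUBIC));cv2.imwrite("pics/fin_s.png",cv2.resize(im[70:290,170:390],(600,600)))
E
```

```text
copper box [317 212  23  43 636] expect px (np.int64(327), np.int64(233)) got [327.4 232.2] world [ 643.5 -156.8   64.5]
copper top rim expected [309. 129.] side rim [330.2 218.8]
green box [299 187  19  35 470] expect px (np.int64(308), np.int64(204)) got [307.7 203.4] world [623.9 -59.5  54.5]
green top rim expected [271.1 137. ] side rim [310.  192.1]
orange box [284 165  17  27 338] expect px (np.int64(292), np.int64(178)) got [291.7 177.6] world [608.   38.1  44.5]
orange top rim expected [234.3 144.7] side rim [292.5 169. ]
white top rim expected [198.9 152.1] side rim [277.2 148.8]
```

View pics/fin_t.png

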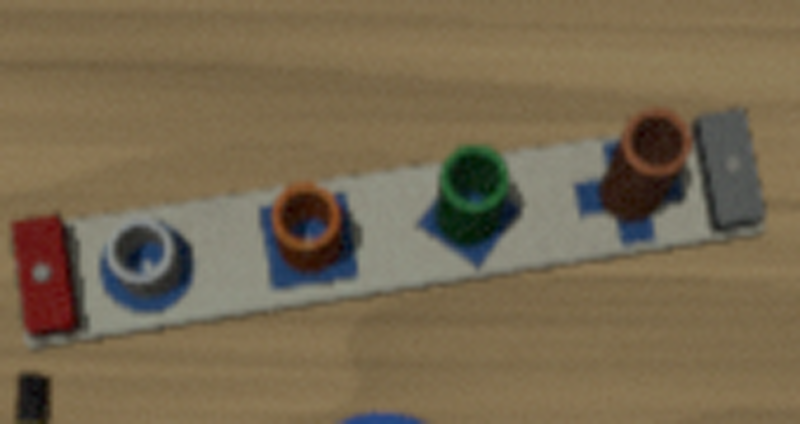

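View pics/fin_s.png

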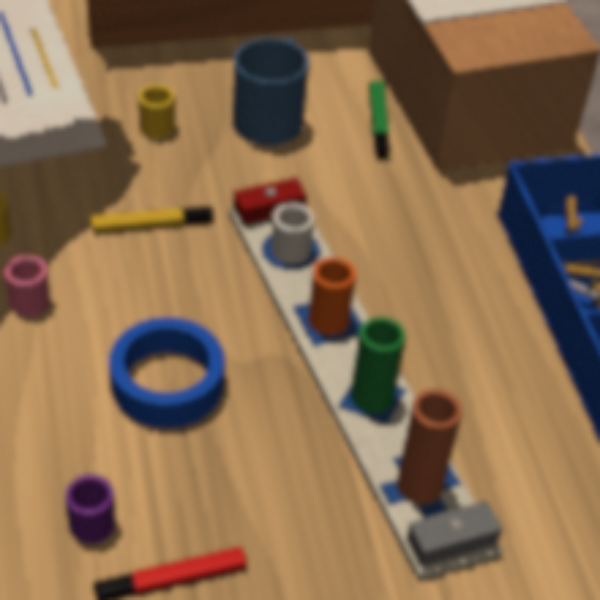

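Both views show all four sleeves upright on their marks. The measured top-view rims are white (200.0,153.1), orange (234.6,146.1), green (270.3,137.6) and copper (309.0,129.6). Each is within about 1.5 px (4 mm) of where it should be, and the mug and bystanders look undisturbed.

```bash
python3 -c "
from rig import manip
print(manip.sign_off())"
```

```text
the job is handed in; nothing more can be done
None
```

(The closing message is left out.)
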